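Open a glued phone screen on the rotary hot plate

ROBOT

A 6-joint arm with a two-finger parallel gripper is mounted at the origin on the work surface. World frame = base frame: x ahead of the robot, y to its left, z up, the work surface at z = 0. Lengths are in m, angles in rad, forces in N, time in s.
With the tool pointing down it reaches from about 0.3 to 0.875 m from the base axis. Payload 6.4 kg.
Tool frame: the origin (TCP) lies midway between the tips of the shut fingers; the grasp point (between the pads) lies 19 mm behind it; y points along the fingers, x is the direction in which the jaws open and shut, and the axes are right-handed (so a half turn about y gives the same grasp; the last joint's range is limited). The gripper opens to 85 mm and grips with 20 to 120 N. Pads are 22 mm wide; open, the fingers measure 114 mm over their backs; the gripper's body (76 mm by 85 mm) begins 54 mm behind the grasp point. The pads swing forward as they close: fully open they stand 13 mm farther back than shut.
Start: joints at [-1.51, 0.181, 1.607, -0, 1.354, -0.206], TCP at [0.152, -0.555, 0.231] pointing down, gripper open.
Joint ranges: [-2.99, 2.99], [-0.89, 2.07], [0.3, 2.58], [-1.14, 4.28], [0, 2.63], [-3.12, 3.12]. Speed limits (rad/s): [2.57, 2.57, 3.01, 3.14, 3.14, 3.14].

INTERFACE

Orientations are given as a rotation vector (axis times angle).
In Python, from plant import bot gives the robot as it stands. Calls block until the motion is done:
- bot.reach(position, orientation): joint-space move of the TCP to a pose.
- bot.move_straight(position, feed=0.15, attitude=None): straight line of the TCP; attitude=None keeps the orientation; feed is the mean speed in m/s.
- bot.movej(angles): joint-space move.
- bot.open_gripper() and bot.close(grip_force=None): open the fingers fully, or close them until they stop; grip_force is the grip in N (None keeps the last).
- bot.hold(seconds).
- bot.ik(position, orientation): joint angles nearest the present ones, or None.
- bot.get_image(name): name is "side" or "top"; returns the picture (420x560x3 uint8, red, green, blue); there is no depth.
- bot.calibration(name): a dict with "fx", "fy", "cx", "cy" (pixels), "k1" (the pictures are not rectified: a ray, as slopes to the right and down, at radius r is drawn at 1 + k1 r^2 times it, then the intrinsics apply), "R" (3x3) and "t" (3): a world point X has camera coordinates R X + t. Camera axes: x right, y down, z forward; pixel columns grow to the right and rows downward; lengths in m; the calibration is good to about 2 mm. A picture is of the moment at which its call begins. calibration takes no time and is no camera call.
A pose or a line that the arm cannot do raises bot.IKError and nothing moves.
- bot.job_done(): hands the job in, once; it reports no verdict.
Readings, each from a call of its own:
- bot.read_time_s(): time.
- bot.read_qpos(): joint angles.
- bot.read_joint_vel(): joint speeds.
- bot.read_joint_efforts(): joint torques, N m.
- bot.read_eef_pos(): TCP position.
- bot.read_tool_rot(): TCP orientation.
- bot.read_wrist_force(): force on the tool from outside, world axes, zero at the start.
- bot.read_wrist_torque(): the same for the moment, N m.
- bot.read_gripper_width(): finger opening in m.
Only numpy, scipy, OpenCV 4.12 (cv2) and the standard library are available. Lean on these libraries where they do the work, as an engineer would, in place of code of your own. Each camera call takes 0.05 s, during which the arm holds its last target. There are 200 camera calls.

TASK

Open the phone that has been warming on the rotary hot plate. First lift the yellow adhesive-remover bottle off the freely turning plate and stand it upright, without dropping it, in the empty bay of the blue bottle tray; then take the orange suction lifter on the screen, pull it up until the sticky seal gives way, and finish still holding the screen slightly open, its free end about 12 to 28 mm up and never beyond 40 mm, or the ribbon cables tear. Leave everything else on the bench where it is.

Things in the scene. Friction and masses are not known exactly. Their poses are not given: they have to be found in the camera images.
- bottle_center (a point): centre (half-way up) of the yellow adhesive-remover bottle that stands on the rotary plate: round, 34 mm diameter up to 50 mm above its foot, then a shoulder and a thin red nozzle up to 84 mm; this point lies 42 mm above its foot; its z axis points up the bottle; 30 to 65 g. It stands beside the phone, nearer the plate's rim; nothing holds it
- empty_bay (a point): centre of the inner floor of the empty bay of the blue bottle tray (fixed; 95 x 170 mm outside, walls 18 mm high and 3 mm thick, floor 3 mm); x and y axes along the tray's short and long sides; the bay is 89 x 80 mm inside; the other bay lies towards +y across an 18 mm high divider and holds the white bottle, 84 mm along +y from here, same shape and height
- plate (a joint): angle of the round hot plate (236 mm diameter, its top 100 mm above the bench) about its upright axis, rad, 0 at the start, counter-clockwise from above positive. It turns freely without limit on its bearing when pushed sideways, so all that is on it turns with it; the white housing below (200 x 220 mm, 76 mm high) is fixed
- plate_axis (a point): point on the plate's axis at the level of its top face; turns with the plate. The phone (146 x 71 mm, 8 mm thick, face up) is clamped flat on the plate, centred here, its length along this frame's x axis: the screen's hinged end towards +x, its free end towards -x. Low jaws with thumb screws stand 13 mm above the plate at both ends
- lifter_grip (a point): middle of the upright grip tab of the orange suction lifter, stuck firmly on the screen. Tab: 12 mm thick along this frame's y (parallel to the hinge line: pinch it this way), 40 mm along x, 40 mm high; this point is 22 mm above the tab's foot, 44 mm above the plate while shut, 117 mm from the hinge line (to local -x) and 36 mm above it. Below: black rubber cup, 44 mm diameter, 12 mm high. The frame tips with the screen
- screen_hinge (a point): middle of the hinge line on which the screen swings up, at the cable end of the phone, 6 mm above the plate; y axis along the hinge line, x away from the screen (in the screen's frame, tips with it)
- screen (a joint): opening angle of the phone screen (146 mm long, 90 g with lifter), rad: 0 shut and glued, grows as the free end rises (146 mm x sin of the angle: 0.1 rad is 15 mm). The seal resists most (about 12 N at the lifter, up to 16 N if the hand does not tip with it) right at the start; once the lifter has risen 1 to 2 mm it lets go suddenly, and only 4 falling to 2 N pull the screen shut; let down, it sticks again
- spare: white bottle with a blue nozzle in the tray's other bay, same shape (34 mm diameter, 84 mm tall); origin under its foot; to be left alone
- driver: yellow-handled screwdriver lying on the bench, 150 mm long; to be left alone
- brush: flat wooden brush lying on the bench, 145 mm long; to be left alone
- old_phone: silver phone lying on the bench, 144 x 70 x 8 mm; to be left alone
- battery: grey phone battery lying on the bench, 90 x 40 x 5 mm; to be left alone
- flux_jar: small white jar with a green lid on the bench, 44 mm diameter, 30 mm tall; to be left alone
- tweezer_pot: steel pot on the bench, 52 mm diameter, 50 mm tall, tweezers standing in it; to be left alone
There are look-alikes about, which are no part of the job. What is shaped like the part that bears bottle_center but purple is not meant.

How it is judged:
By the outcome, as a careful person would: the job done as asked, in the order asked, and still so for the second after the job is handed in, while the arm keeps its last pose, push and grip.
It also fails if it takes over 58 s, if anything falls off the work surface, if the arm or the gripper's body presses on something with over 40 N, if the wrist force passes 120 N, or if a joint passes its speed limit or range.

## Working session

There is one attempt and no reset: what is moved stays moved. The work goes in short steps, each a Python script; the robot and the scene stay as the last script left them, time stands still between calls to the robot, and variables do not carry over. Pictures are saved under pics/ and viewed, about 8 in all and at most 12, crops included, and the job is handed in when it is done.

```bash
mkdir -p pics; ls; python3 - <<'E'
from plant import bot
import cv2
for n in("side","top"):
    im=bot.get_image(n); cv2.imwrite(f"pics/{n}0.png",im[:,:,::-1]); c=bot.calibration(n); print(n,c)
print(bot.read_tool_rot(),bot.read_eef_pos(),bot.read_time_s())
E
```

```text
pics
side {'fx': 386.47182203958585, 'fy': 386.47182203958585, 'cx': 276.4781023656434, 'cy': 208.3997138247662, 'k1': 0.010608123062498741, 'R': array([[ 0.92991392, -0.36777488,  0.00131853],
       [-0.25343796, -0.6434043 , -0.72235732],
       [ 0.26651322,  0.67139597, -0.69151873]]), 't': array([-0.55652634,  0.2314833 ,  0.91467995])}
top {'fx': 452.2160114060852, 'fy': 452.2160114060852, 'cx': 279.2739592577494, 'cy': 204.5256667032917, 'k1': 0.014690215919673703, 'R': array([[ 0.02740098, -0.99961929, -0.00323418],
       [-0.98543107, -0.0264685 , -0.16800304],
       [ 0.16785347,  0.00779051, -0.98578117]]), 't': array([0.01418417, 0.5951862 , 1.21131568])}
[-1.32242334  1.01112727 -1.00942422] [ 0.1515952  -0.55415155  0.23048275] 0.1
```

View pics/top0.png

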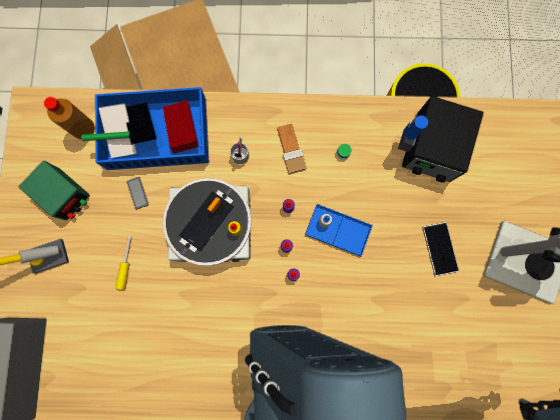

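View pics/side0.png

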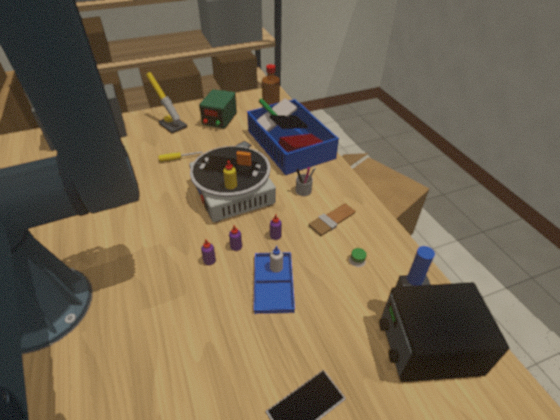

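The top view shows the plate at about (207,222) and the yellow bottle with red nozzle at (234,228). The orange tab is at (215,205), the tray is at (338,230) with its white bottle at (326,220), and the empty bay is near (353,236). Possible mix-ups for the bottle are the purple ones at (289,205), (287,245) and (293,275), the white spare at (326,220), and the brown bottle at (65,112). I choose the yellow one on the plate.

```bash
cat > h.py <<'E'
import numpy as np, cv2
from plant import bot
C={n:bot.calibration(n) for n in("side","top")}
def ray(n,uv):
    c=C[n]; d=(np.array(uv,float)-[c["cx"],c["cy"]])/[c["fx"],c["fy"]]
    s=d.copy()
    for _ in range(10): s=d/(1+c["k1"]*(s@s))
    R=np.array(c["R"]); return -R.T@c["t"], R.T@np.r_[s,1]
def onz(n,uv,z):
    o,d=ray(n,uv); return o+d*(z-o[2])/d[2]
def tri(a,b):
    (o1,d1),(o2,d2)=ray("top",a),ray("side",b)
    s=np.linalg.lstsq(np.c_[d1,-d2],o2-o1,rcond=None)[0]
    p,q=o1+d1*s[0],o2+d2*s[1]; return (p+q)/2,np.linalg.norm(p-q)
def proj(n,X):
    c=C[n]; p=np.array(c["R"])@X+c["t"]; s=p[:2]/p[2]; s=s*(1+c["k1"]*(s@s)); return s*[c["fx"],c["fy"]]+[c["cx"],c["cy"]]
def hsv(im): return cv2.cvtColor(im,cv2.COLOR_RGB2HSV)
def blob(im,lo,hi,box):
    """largest colour contour inside box (x0,y0,x1,y1): mask pixels' centroid, area, contour"""
    m=cv2.inRange(hsv(im),np.array(lo),np.array(hi)); k=np.zeros_like(m); x0,y0,x1,y1=box; k[y0:y1,x0:x1]=m[y0:y1,x0:x1]
    cs=cv2.findContours(k,cv2.RETR_EXTERNAL,cv2.CHAIN_APPROX_NONE)[0]
    if not cs: return None
    c=max(cs,key=cv2.contourArea); z=np.zeros_like(m); cv2.drawContours(z,[c],-1,255,-1)
    y,x=np.nonzero(z&k); return np.array([x.mean(),y.mean()]),len(x),c
E
cat > m1.py <<'E'
from h import *
T=bot.get_image("top");S=bot.get_image("side")
tb=(165,175,260,265); sb=(185,145,280,205)
for nm,lo,hi in(("yellow",(22,120,90),(35,255,255)),("orange",(9,150,110),(19,255,255)),("red",(0,150,80),(7,255,255))):
    a=blob(T,lo,hi,tb);b=blob(S,lo,hi,sb); 
    if a is None or b is None: print(nm,a is None,b is None);continue
    print(nm,a[0],a[1],cv2.boundingRect(a[2]),b[0],b[1],cv2.boundingRect(b[2]),tri(a[0],b[0]))
    print([onz("top",a[0],z).round(4) for z in(.15,.162,.175)], cv2.minAreaRect(a[2]))
    if nm=="orange": print([onz("top",p,.162).round(4) for p in cv2.boxPoints(cv2.minAreaRect(a[2]))])
t=blob(T,(100,130,60),(125,255,255),(295,195,380,265)); r=cv2.boxPoints(cv2.minAreaRect(t[2]))
P=np.array([onz("top",p,.018)[:2] for p in r]); print("tray",t[1],P.round(4),P.mean(0),np.linalg.norm(np.diff(P,axis=0),axis=1))
# plate: dark disc
m=cv2.inRange(hsv(T),np.array((0,0,0)),np.array((180,70,110)));k=np.zeros_like(m);k[175:270,155:262]=m[175:270,155:262]
c=max(cv2.findContours(k,cv2.RETR_EXTERNAL,cv2.CHAIN_APPROX_NONE)[0],key=cv2.contourArea)
e=cv2.fitEllipse(cv2.convexHull(c));print("plate",e,onz("top",e[0],.1))
big=lambda im,b,f:cv2.resize(im[b[1]:b[3],b[0]:b[2]],None,fx=f,fy=f,interpolation=cv2.INTER_CUBIC)
A=big(T,(155,170,385,270),3.4);B=cv2.resize(big(S,(180,140,300,315),2),None,fx=1,fy=1)
cv2.imwrite("pics/topc.png",A[:,:,::-1])
E
python3 m1.py
```

```text
yellow [235.21008403 228.40336134] 119 (228, 221, 15, 15) [230.13809524 177.53333333] 210 (223, 167, 14, 22) (array([0.51663601, 0.14188537, 0.12939652]), np.float64(0.0025703705234568397))
[array([0.513 , 0.1399, 0.15  ]), array([0.5116, 0.1387, 0.162 ]), array([0.5102, 0.1373, 0.175 ])] ((234.75001525878906, 227.75001525878906), (14.849241256713867, 12.727922439575195), 45.0)
orange [213.12987013 203.5974026 ] 77 (207, 197, 13, 14) [243.43939394 153.51515152] 66 (236, 151, 15, 10) (array([0.57526985, 0.19823224, 0.15655788]), np.float64(0.0017992714124007673))
[array([0.5755, 0.1994, 0.15  ]), array([0.5735, 0.1975, 0.162 ]), array([0.5713, 0.1955, 0.175 ])] ((213.10385131835938, 203.58078002929688), (4.911524772644043, 15.173102378845215), 37.87498474121094)
[array([0.5615, 0.2137, 0.162 ]), array([0.593 , 0.1917, 0.162 ]), array([0.5855, 0.1814, 0.162 ]), array([0.5541, 0.2035, 0.162 ])]
red [233.06896552 226.5862069 ] 29 (230, 224, 7, 6) [228.475 164.8  ] 40 (225, 160, 8, 9) (array([0.51608372, 0.14295347, 0.17235624]), np.float64(0.0024182643010400885))
[array([0.5175, 0.1456, 0.15  ]), array([0.5161, 0.1442, 0.162 ]), array([0.5146, 0.1428, 0.175 ])] ((233.25001525878906, 226.75001525878906), (5.656853675842285, 4.949747085571289), 45.0)
tray 1873 [[ 0.5157 -0.0433]
 [ 0.6059 -0.0759]
 [ 0.5482 -0.2353]
 [ 0.4595 -0.2012]] [ 0.53235078 -0.13889212] [0.09590915 0.16954339 0.09507587]
plate ((206.2965850830078, 221.27987670898438), (80.164306640625, 82.4886245727539), 43.89255905151367) [0.53568656 0.22290706 0.1       ]
```

View pics/topc.png

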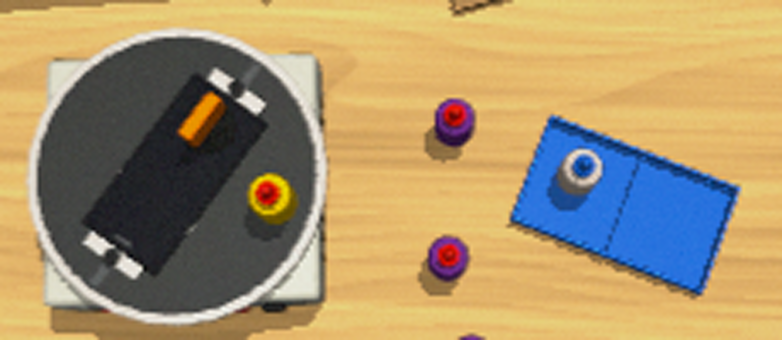

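The crop confirms the choice: the yellow bottle with the red nozzle beside the phone. The tab length (38 mm), tray size (95.5×169.5) and lifter-to-axis offset all match the description. I'll grasp the bottle with the tool tilted 35° outward and the jaws tangential to the plate, so the nozzle clears the gripper body.

```bash
cat >> h.py <<'E'
from scipy.spatial.transform import Rotation as Rn
def att(lean,tilt,s=1):
    """tool pointing down, its body leaning by tilt towards unit direction lean (xy); jaws level across it"""
    l=np.r_[lean/np.linalg.norm(lean),0]; y=-np.cos(tilt)*np.array([0,0,1])-np.sin(tilt)*l
    x=s*np.cross([0,0,1],l); return np.c_[x,y,np.cross(x,y)]
rv=lambda R:Rn.from_matrix(R).as_rotvec()
E
cat > s1.py <<'E'
from h import *
import sys
b=np.array([.516,.1425,.136]); bay=np.array([.518,-.178]); 
lp=np.array([-.573,-.82]); lt=np.array([-.34,-.94]); t=np.deg2rad(35)
q0=np.array(bot.read_qpos()); best=None
for s in(1,-1):
    A,B=att(lp,t,s),att(lt,t,s); tcp=b+A[:,1]*.027
    P=[(tcp-A[:,1]*.11,A),(tcp,A),(tcp+[0,0,.1],A),(np.r_[bay,.15]+B[:,1]*.027,B),(np.r_[bay,.039]+B[:,1]*.027,B)]
    Q=[bot.ik(p,rv(R)) for p,R in P]
    print(s,[None if q is None else np.round(q,2) for q in Q])
    if all(q is not None for q in Q):
        c=np.abs(Q[0]-q0).max()
        if best is None or c<best[0]: best=(c,s,P)
if best is None: sys.exit()
P=best[2]; print("s",best[1])
p,R=P[0]; bot.reach(p+[0,0,.08],rv(R)); bot.reach(p,rv(R))
T=bot.get_image("top")
bot.move_straight(P[1][0],feed=.12); bot.close(grip_force=30)
print(bot.read_gripper_width(),bot.read_wrist_force(),bot.read_time_s())
bot.move_straight(P[1][0]+[0,0,.02],feed=.05); bot.hold(.2)
print(bot.read_gripper_width(),bot.read_wrist_force(),bot.read_time_s())
cv2.imwrite("pics/s1.png",np.vstack([cv2.resize(bot.get_image(n)[a:a+130,c:c+240],None,fx=2.3,fy=2.3) for n,a,c in(("top",150,130),("side",110,140))])[:,:,::-1])
E
python3 s1.py
```

```text
1 [array([-0.43, -0.16,  2.14,  0.67,  1.14, -0.1 ]), array([-0.27,  0.09,  2.12,  0.78,  0.88, -0.16]), array([-0.27, -0.09,  2.05,  0.67,  1.06,  0.04]), array([-0.84,  0.37,  1.73,  0.54,  1.39, -0.68]), array([-0.84,  0.56,  1.74,  0.57,  1.22, -0.8 ])]
-1 [array([-0.43, -0.16,  2.14,  0.67,  1.14,  3.04]), array([-0.27,  0.09,  2.12,  0.78,  0.88,  2.98]), array([-0.27, -0.09,  2.05,  0.67,  1.06, -3.1 ]), array([-0.84,  0.37,  1.73,  0.54,  1.39,  2.46]), array([-0.84,  0.56,  1.74,  0.57,  1.22,  2.35])]
s 1
0.0335322698302421 [-0.8455291  -1.44857105  3.74976382] 4.8417
0.033413994474786685 [-0.69090959  1.13369337 -0.0772187 ] 5.5917
```

View pics/s1.png

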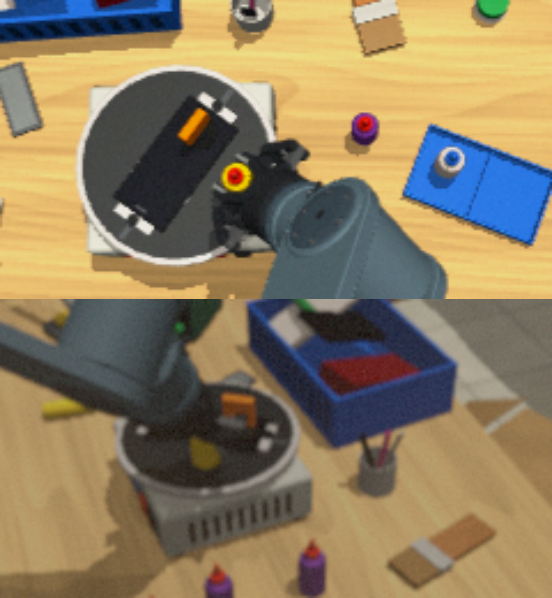

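The yellow bottle is in the jaws and upright at (235,177) in the upper picture; the plate barely turned. Next I carry it to the bay.

```bash
cat > s2.py <<'E'
from h import *
bay=np.array([.518,-.178]); t=np.deg2rad(35)
A,B=att(np.array([-.573,-.82]),t),att(np.array([-.34,-.94]),t)
e=np.array(bot.read_eef_pos()); bot.move_straight(e+[0,0,.09],feed=.12)
off=B[:,1]*.027
up=np.r_[bay,.2]+off; bot.reach(up,rv(B))
dn=np.r_[bay+off[:2],.0185]; bot.move_straight(dn+[0,0,.012],feed=.12); bot.move_straight(dn,feed=.02); bot.hold(.1)
f0=bot.read_wrist_force(); print(f0,bot.read_gripper_width(),bot.read_eef_pos())
for i in range(5):
    if bot.read_wrist_force()[2]>3: break
    dn=dn-[0,0,.0007]; bot.move_straight(dn,feed=.02)
print(i,bot.read_wrist_force(),bot.read_eef_pos())
bot.open_gripper(); print(bot.read_wrist_force())
bot.move_straight(dn-B[:,1]*.13,feed=.15); print(bot.read_time_s())
bot.move_straight(dn-B[:,1]*.13+[-.0,0,.1],feed=.2)
T,S=bot.get_image("top"),bot.get_image("side")
np.savez("s2.npz",T=T,S=S)
cv2.imwrite("pics/s2.png",np.vstack([cv2.resize(im[a:a+130,c:c+240],None,fx=2.3,fy=2.3) for im,a,c in((T,160,150),(S,200,170))])[:,:,::-1])
E
python3 s2.py
```

```text
[-0.05725735  0.40957262 -0.25707725] 0.033219621635072256 [ 0.52334748 -0.16351166  0.01858928]
3 [-3.3122334  -0.92982747  8.46605693] [ 0.5234172  -0.16351731  0.01731464]
[ 0.03400241 -0.49392279 -0.18253655]
12.3667
```

View pics/s2.png

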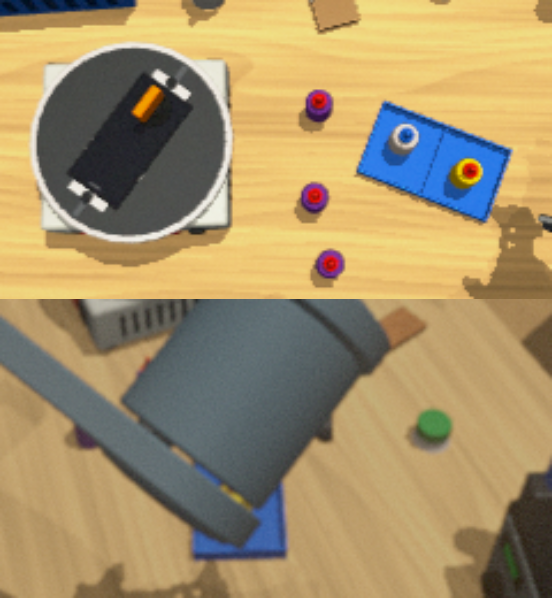

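The yellow bottle now stands upright in the empty bay (467,172), with the white spare untouched at (404,137). Next I re-measure the lifter and the phone direction.

```bash
cat > m2.py <<'E'
from h import *
T=np.load("s2.npz")["T"]
a=blob(T,(9,150,110),(19,255,255),(165,175,260,265)); P=np.array([onz("top",p,.162)[:2] for p in cv2.boxPoints(cv2.minAreaRect(a[2]))])
print("tab",a[0],onz("top",a[0],.160),P.round(4))
w=cv2.inRange(hsv(T),np.array((0,0,150)),np.array((180,60,255)))
k=np.zeros_like(w); cv2.circle(k,(206,221),37,255,-1); w&=k
n,l,st,ce=cv2.connectedComponentsWithStats(w)
print(st[1:,4],ce[1:])
o=np.argsort(-st[1:,4])+1
X=[onz("top",ce[i],.113) for i in range(1,n) if st[i,4]>12]; print(X)
m=cv2.inRange(T,np.array((0,0,0)),np.array((42,42,46)));m&=k
c=max(cv2.findContours(m,cv2.RETR_EXTERNAL,cv2.CHAIN_APPROX_NONE)[0],key=cv2.contourArea)
Q=np.array([onz("top",p,.108)[:2] for p in cv2.boxPoints(cv2.minAreaRect(c))]); print(Q.round(4),Q.mean(0),np.linalg.norm(np.diff(Q,axis=0),axis=1))
d=np.diff(Q,axis=0); print(np.degrees(np.arctan2(d[:,1],d[:,0])))
E
python3 m2.py
```

```text
tab [213.3442623  203.80327869] [0.57327528 0.19725644 0.16      ] [[0.5625 0.2143]
 [0.5927 0.191 ]
 [0.5833 0.1794]
 [0.5532 0.2028]]
[29 31 33 34] [[219.31034483 193.        ]
 [228.74193548 199.74193548]
 [183.18181818 241.3030303 ]
 [192.44117647 248.11764706]]
[array([0.61074097, 0.1902224 , 0.113     ]), array([0.59319553, 0.16428859, 0.113     ]), array([0.4797227 , 0.27817416, 0.113     ]), array([0.46262013, 0.25292971, 0.113     ])]
[[0.4966 0.2925]
 [0.6177 0.2113]
 [0.576  0.1525]
 [0.4563 0.2341]] [0.53663671 0.22262155] [0.145779   0.07212029 0.14489499]
[ -33.81616362 -125.33789331  145.70992579]
```

The phone outline measures 145.8×72 mm at −34°, centred on the plate axis, and it agrees with the clamps and the tab. Now I grasp the lifter and stop to check it.

```bash
cat > s3.py <<'E'
from h import *
c=np.array([.5366,.2222]); g=np.deg2rad(-34.1); u=np.array([np.cos(g),np.sin(g)])
L=np.r_[c+.044*u,.127]; q0=np.array(bot.read_qpos()); best=None
for s in(1,-1):
    R=att(u,0,s); q=bot.ik(L+[0,0,.1],rv(R)); q2=bot.ik(L,rv(R))
    if q is not None and q2 is not None:
        print(s,np.round(q,2),np.round(q2,2)); m=np.abs(q-q0).max()
        if best is None or m<best[0]: best=(m,R)
R=best[1]; bot.reach(L+[0,0,.1],rv(R)); bot.move_straight(L+[0,0,.0],feed=.12)
print(bot.read_wrist_force()); bot.close(grip_force=90); bot.hold(.2)
print(bot.read_gripper_width(),bot.read_wrist_force(),bot.read_eef_pos(),L,bot.read_time_s())
np.savez("s3.npz",R=R,L=L,c=c,u=u)
T,S=bot.get_image("top"),bot.get_image("side")
cv2.imwrite("pics/s3.png",np.vstack([cv2.resize(im[a:a+100,x:x+180],None,fx=3,fy=3) for im,a,x in((T,165,130),(S,120,160))])[:,:,::-1])
E
python3 s3.py
```

```text
1 [ 0.14  0.25  1.53 -0.    1.36 -0.84] [ 0.14  0.36  1.61 -0.    1.17 -0.84]
-1 [0.14 0.25 1.53 0.   1.36 2.3 ] [0.14 0.36 1.61 0.   1.17 2.3 ]
[ 0.64120096 -0.42034785 -0.66737971]
0.011040928856159425 [ 2.20598177  4.64695046 -0.56055076] [0.57359095 0.19818231 0.12737014] [0.57303465 0.19753188 0.127     ] 16.6083
```

View pics/s3.png

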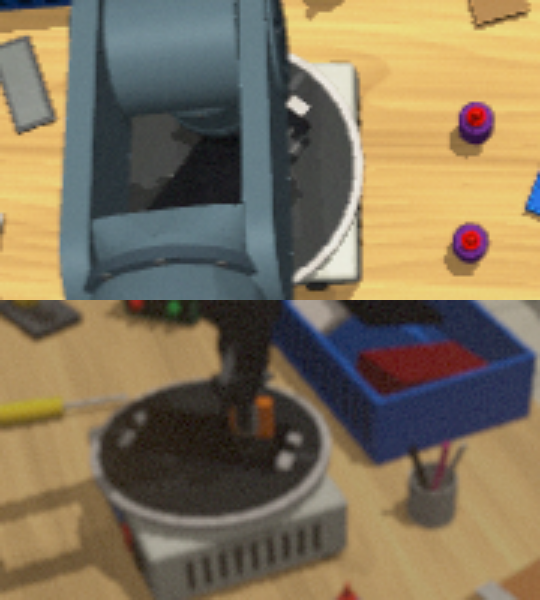

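The fingers hold the tab (orange edge at about (265,415) in the lower part), with a jaw width of 11 mm. Next I swing it up about the hinge in small steps while watching the force.

```bash
cat > s4.py <<'E'
from h import *
d=np.load("s3.npz"); R,c,u=d["R"],d["c"],d["u"]; L=np.array(bot.read_eef_pos()); L=np.r_[d["L"][:2],d["L"][2]]
H=np.r_[c-.073*u,.106]; k=np.cross(np.r_[u,0],[0,0,1])
def go(th,feed):
    M=Rn.from_rotvec(k*th).as_matrix(); p=H+M@(L-H)
    bot.move_straight(p,feed=feed,attitude=rv(M@R)); return p
for th in(.004,.008,.012,.016,.02,.024,.03,.04,.06,.08,.1,.12,.137):
    p=go(th,.015); f=np.array(bot.read_wrist_force()); e=np.array(bot.read_eef_pos())
    print(th,f.round(1),((e-p)*1e3).round(2),round(bot.read_gripper_width()*1e3,2))
    if abs(f[2])>25: print("stop");break
bot.hold(.3); print(bot.read_time_s(),bot.read_wrist_force())
T,S=bot.get_image("top"),bot.get_image("side"); np.savez("s4.npz",S=S,T=T)
cv2.imwrite("pics/s4.png",np.vstack([cv2.resize(im[a:a+100,x:x+180],None,fx=3,fy=3,interpolation=cv2.INTER_CUBIC) for im,a,x in((T,165,150),(S,120,160))])[:,:,::-1])
E
python3 s4.py
```

```text
0.004 [ 3.8  4.3 -1.2] [0.61 0.61 0.24] 10.96
0.008 [ 4.8  4.  -1.3] [0.63 0.58 0.07] 10.65
0.012 [ 5.2  4.8 -2.6] [ 0.66  0.53 -0.07] 10.84
0.016 [ 6.2  4.7 -3.5] [ 0.71  0.48 -0.2 ] 10.58
0.02 [ 7.   3.5 -5.6] [ 0.71  0.46 -0.35] 10.66
0.024 [ 4.2  4.6 -2. ] [0.66 0.54 0.02] 10.87
0.03 [ 5.1  4.8 -3.3] [0.63 0.6  0.1 ] 10.88
0.04 [ 4.7  4.  -1.1] [0.58 0.64 0.12] 10.8
0.06 [ 3.8  5.7 -2.2] [0.56 0.65 0.18] 10.64
0.08 [ 4.4  5.  -2.2] [0.55 0.69 0.2 ] 10.74
0.1 [ 3.6  5.  -1.6] [0.53 0.71 0.2 ] 10.9
0.12 [ 3.9  4.6 -3. ] [0.52 0.73 0.17] 10.61
0.137 [ 3.9  5.2 -2.1] [0.5  0.73 0.14] 10.76
20.525 [ 4.07972429  4.6291848  -2.42174708]
```

View pics/s4.png

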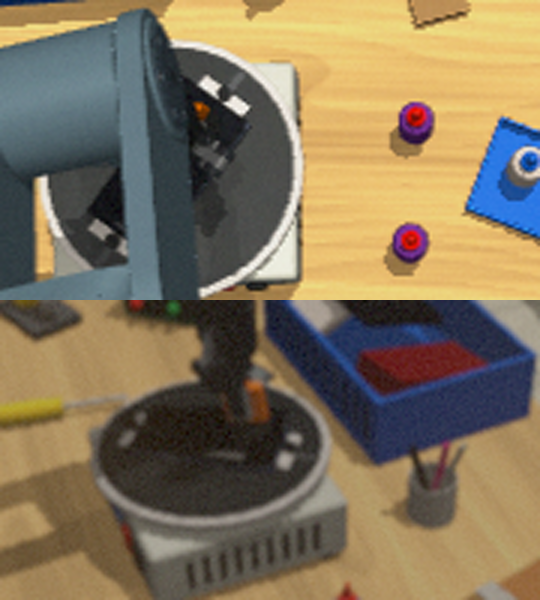

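The tab has visibly risen and tipped (orange at about (258,400) in the lower part), and the force dropped once the hand had risen about 2.4 mm. I'll check the screen angle numerically from the visible end of the tab.

```bash
python3 - <<'E'
from h import *
d=np.load("s3.npz"); c,u=d["c"],d["u"]; z=np.load("s4.npz")
H=np.r_[c-.073*u,.106]; k=np.cross(np.r_[u,0],[0,0,1]); v=np.array([-u[1],u[0],0])
for n in("side","top"):
    im=z[n[0].upper()]; b=blob(im,(7,150,90),(20,255,255),(225,130,265,170) if n=="side" else (195,180,235,215))
    x,y,w,h=cv2.boundingRect(b[2]); print(n,"seen: right",x+w-1,"top",y,"bottom",y+h-1,"left",x)
    for th in(0,.05,.1,.137,.17,.2):
        M=Rn.from_rotvec(k*th).as_matrix()
        P=np.array([proj(n,H+M@(np.r_[u*(.117+.02),0]+v*s+[0,0,zz])) for s in(-.006,.006) for zz in(.014,.054)])
        print(th,"right %.1f top %.1f bot %.1f"%(P[:,0].max(),P[:,1].min(),P[:,1].max()), P[[1,3]].mean(0).round(1))
t=z["T"]; print(bot.read_wrist_force(),bot.read_gripper_width())
E
```

```text
side seen: right 248 top 147 bottom 159 left 242
0 right 250.4 top 152.6 bot 166.4 [249.2 153.8]
0.05 right 250.0 top 150.5 bot 164.5 [248.1 151.7]
0.1 right 249.5 top 148.4 bot 162.5 [246.9 149.6]
0.137 right 249.1 top 146.8 bot 161.1 [245.9 148. ]
0.17 right 248.6 top 145.5 bot 159.8 [245.  146.7]
0.2 right 248.1 top 144.2 bot 158.6 [244.1 145.4]
top seen: right 219 top 199 bottom 203 left 215
0 right 221.9 top 196.3 bot 201.7 [218.  197.6]
0.05 right 221.3 top 196.7 bot 201.5 [216.9 198. ]
0.1 right 220.7 top 197.2 bot 201.4 [215.8 198.6]
0.137 right 220.2 top 197.7 bot 201.4 [214.9 199. ]
0.17 right 219.7 top 198.2 bot 201.5 [214.1 199.5]
0.2 right 219.2 top 198.6 bot 201.6 [213.3 200. ]
[ 3.64186136  5.33409026 -1.90975295] 0.010924420068124704
```

The side view's tab top edge (row 147) matches the predicted 146.8 for 0.137 rad, which is about 20 mm at the free end. Handing in.

```bash
python3 -c "
from h import *
T=bot.get_image('top'); b=blob(T,(22,120,90),(35,255,255),(295,195,385,265)); print(b[0],b[1],onz('top',b[0],.04)); print(bot.read_time_s()); bot.job_done()"
```

```text
[351.6344086  235.49462366] 93 [ 0.51450191 -0.17294385  0.04      ]
20.675
the job is handed in; nothing more can be done
```

I finished the job and handed it in at 20.7 s. The yellow bottle stands in the empty bay, and the arm is still holding the screen open with its free end about 20 mm up.

**Bottle:** I gripped it with the tool tilted 35°, lifted it off the plate and set it down in the bay. The last picture puts it at about (0.515, −0.173), roughly 6 mm from the measured bay centre. The white spare in the other bay did not move.

**Screen:** I pinched the lifter tab and swung it about the hinge line to 0.137 rad. The pull dropped off once the hand had risen about 2.4 mm, which I take as the seal giving way.

**Last checks:**
- **Height:** the tab's top edge in the side view is at row 147, against 146.8 predicted for 0.137 rad. The tab's other edges in that view are about 1–2 px off, which would allow 0.10–0.20 rad. The top view agrees only loosely, because the arm hides part of the tab.
- **Grip:** the jaws stayed at about 10.8 mm on the 12 mm tab throughout.
- **Force:** readings peaked at only 5.6 N of downward pull, not the 12 N expected. They were taken only after each step, so the peak may have been missed. About 6 N of steady sideways force remained at the wrist.

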